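# Set the length stop by its drop pin and push the channel home

### The job

Set the length stop of the tacking jig: slide it towards the channel offcut until its drop pin, which rides on the strip under the slide, falls into the hidden hole and locks it. Then push the channel, left legs down as it lies, squarely up against both the back fence and the face of the locked stop. Do not knock the marker or the copper nozzle standing in front of the jig.

Things in the scene. Friction and masses are not known exactly. Their poses are not given: they have to be found in the camera images.
- jig: Bolted-down steel tacking jig, fixed: a guide bed and a back fence. +y runs along the jig from the fence part to the guide bed (roughly to the robot's left), +x towards the fence (away from the robot), z up; origin on the table. Guide bed: x -33 to +33, y +90 to +240 mm, up to z 37 with its screws; four bolted mounting ears reach x -61 and +61 (15 mm high).
- bed_front (a point): Middle of the guide bed's end that looks to the channel, z 15 mm. A 10 mm thick drilled strip (top at z 15) lies in the bed's groove under the slide and may stick out here by up to 60 mm. It has one round hole, 17 mm wide and 10 mm deep, on the bed's middle line; its place along the jig varies, cannot be seen and is covered by the slide.
- fence_face (a point): Point on the fence's upright face, at jig x +50, y -80, z 20 mm. The fence is an angle iron 40 mm high, y -210 to +50; its face looks to jig -x and is parallel to jig y. Its foot lies behind it, up to x +85. Push the channel towards it level or slightly rising, some 30 mm above the table: fingers that drag downwards on its leg make it stick.
- stop_slide: The length stop: loose steel slide, 40 wide, 280 long, 10 mm thick, 0.5 to 0.8 kg, held in the guide bed by keeper strips; it runs along jig y. Origin on its underside (15 mm above the table), below the stop face at its -y end; axes as the jig's. The stop is an upright plate, x -35 to +35, y 0 to 8, up to 60 mm above the origin; its -y side is the stop face. Friction 2 to 9 N.
- stop_back (a point): Middle of the plate's back (+y side), 50 mm above the table: push here towards jig -y. It is free for 100 mm behind. From the start the slide has to go 30 to 115 mm until the pin drops. Pushed slowly (25 mm/s) the pin falls in by its own weight and then blocks the slide firmly; pushed fast it may skip the hole.
- slide_tail (a point): Top of the cross bar at the slide's tail, 275 mm behind the stop face, 35 mm above the table. The cross bar is 66 mm wide and meets the bed's end if the slide goes too far (stop face at jig y -30 mm); the slide then stops too, but with the pin still up.
- pin_bore (a point): Axis of the pin bush in the slide, at the slide's underside, 125 mm behind the stop face. The bush is 26 mm wide, its top 30 mm above this point, its bore 14 mm.
- drop_pin: Drop pin: loose upright steel pin standing in the slide's bush, 67 mm long, 0.13 kg, shaft 12 mm, tapered tip, knurled head 27 mm wide, its underside 45 mm above the tip. Origin at the tip, z up. The tip is 15 mm above the table while it rides on the strip, about 5 mm when it has dropped into the hole; the head then stands 10 mm lower, just above the bush.
- channel: Workpiece: C-channel offcut in yellow primer, 100 wide (its x), 141 long (its y), 52 mm high, 0.7 to 1 kg, lying legs down. Origin at the middle of its flat top, 52 mm above the table; its z points down. Web 6 mm thick (46 to 52 mm above the table), legs 6 mm thick along its long sides; ends open below the web. Home: origin at jig x 0, 70 mm on the -y side of the stop face.
- paint_marker: Bystander: white and red paint marker, 135 mm long, 17 mm thick, lying on the table in front of the guide bed.
- gas_nozzle: Bystander: copper gas nozzle, upright tube 25 mm wide, 62 mm high, standing on the table in front of the gap between channel and stop. Origin under its foot, z up.

How it is judged:
By the outcome, as a careful person would: the job done as asked, in the order asked, and still so for the second after the job is handed in, with the robot touching nothing.
It also fails if it takes over 58 s, if anything falls off the work surface, if the arm or the gripper's body presses on something with over 40 N, if the wrist force passes 120 N, or if a joint passes its speed limit or range.

### The arm

A 6-joint arm with a two-finger parallel gripper is mounted at the origin on a cart in front of the work surface, level with it; the furniture and walls round the work are solid. World frame = base frame: x ahead of the robot, y to its left, z up, the work surface at z = 0. Lengths are in m, angles in degrees, forces in N, time in s.
With the tool pointing down it reaches from about 0.35 to 0.925 m from the base axis. Payload 6.4 kg.
Tool frame: the origin (TCP) lies on the centre line of the jaws, within the pads' length; the fingertips stand 14 mm ahead of it and the grasp point (between the pads) lies 5 mm behind it (arm.tcp_to_tips is the distance from the TCP to the fingertips, in m); z points along the fingers, y is the line along which they close (so a half turn about z gives the same grasp; the last joint's range is limited). The gripper opens to 94 mm and grips with 3 to 60 N. Pads are 16 mm wide; open, the fingers measure 119 mm over their backs; the gripper's body (75 mm by 177 mm) begins 78 mm behind the grasp point.
Start: joints at [55.743, 14.043, 89.255, -0, 76.702, -9.975], TCP at [0.267, 0.593, 0.219] pointing down, gripper open.
Joint ranges: [-179.41, 179.41], [-58.25, 129.5], [7.25, 145.43], [-54.29, 234.29], [11.92, 165.04], [-157.13, 157.13]. Speed limits (degrees/s): [147.25, 147.25, 180, 180, 180, 180].

### API

Orientations are given as a 3x3 rotation matrix whose columns are the frame's x, y, z axes.
In Python, from station import arm gives the robot as it stands.
- The arm moves only by the shell command python3 shift.py 'ROWS' [OPENING] [FORCE]. ROWS is a JSON list of rows, 1 to 12 of them, each of 6 numbers: dx, dy, dz in m, then a rotation vector rx, ry, rz in degrees; each row is the pose to reach, as a shift and turn from the pose commanded when the command began, along the tool's axes at that moment; what a row does not reach only later rows make up. A row lasts 1/10 s, in which the tool goes at most 0.05 m and 8.59 degrees, less where a joint would pass 70% of its speed; a pose out of reach is approached as far as the arm can. OPENING is the finger opening in m, set as the command begins (- or left out keeps the last). The fingers move at their own pace and stop on an object; FORCE is the grip in N (left out, the last holds). Time passes only in rows, so rows that do not move let the fingers close. It prints the time, the measured TCP pose, the force, the opening and the grip force at its end.
- arm.state(): the state, without advancing time (a new reading comes with each control period).
- arm.capture(name): name is "scene" or "top" or "wrist"; returns a dict with "image" (420x560x3 uint8, red, green, blue), "K" (3x3 intrinsics, pixels), "eye" and "orientation" of the camera in the world. Camera axes: x right, y down, z forward; pixel columns grow to the right and rows downward; lengths in m; the calibration is good to about 2 mm. The wrist camera is an equidistant fisheye: a pixel r from the principal point sees the ray r / f radians off the axis. A picture is of the moment at which its call begins. There is no depth.
- arm.job_done(): hands the job in; it is judged then, once.
The state is a dict: "time_s": time; "joint_pos": joint angles; "joint_velocities": joint speeds; "joint_efforts": joint torques, N m; "ee_pos": TCP position; "orientation": TCP orientation; "force": force on the tool from outside, world axes, zero at the start; "torque": the same for the moment, N m; "opening": finger opening in m; "grasp_force": force on a finger pad.
Only numpy, scipy, OpenCV 4.12 (cv2) and the standard library are available. Lean on these libraries where they do the work, as an engineer would, in place of code of your own. Each camera call takes 0.05 s, during which the arm holds its last target. There are 200 camera calls.

## Working session

There is one attempt and no reset: what is moved stays moved. The work goes in short steps, Python scripts to look and compute and a shell command to move; the robot and the scene stay as the last step left them, time stands still between calls to the robot, and variables do not carry over. Pictures are saved under pics/ and viewed, at most 13 in all, crops included, and the job is handed in when it is done.

```bash
ls; mkdir -p pics
python3 - <<'E'
from station import arm
import cv2,numpy as np
for n in ("scene","top"):
    c=arm.capture(n); cv2.imwrite(f"pics/{n}0.png",c["image"][:,:,::-1]); print(n,c["K"],c["eye"],c["orientation"])
s=arm.state();print(s["time_s"],s["ee_pos"],s["orientation"],s["force"],s["opening"])
E
```

```text
pics
shift.py
station.py
scene [[515.55965227   0.         282.09374219]
 [  0.         515.55965227 208.96570649]
 [  0.           0.           1.        ]] [-0.06259194 -0.37296706  0.72934415] [[ 0.71967223 -0.42607495  0.548208  ]
 [-0.69398382 -0.46577211  0.54903806]
 [ 0.02140863 -0.77557493 -0.63089238]]
top [[463.00206345   0.         281.59619725]
 [  0.         463.00206345 211.86343251]
 [  0.           0.           1.        ]] [0.35952918 0.24028974 1.25377266] [[-0.00996627 -0.9892109   0.14615902]
 [-0.99983433  0.00763172 -0.01652471]
 [ 0.01523098 -0.1462995  -0.98912308]]
0.1 [0.26699732 0.59207583 0.21847827] [[-9.11547516e-01  4.11193678e-01 -9.41362231e-04]
 [ 4.11194660e-01  9.11546474e-01 -1.40641697e-03]
 [ 2.79785654e-04 -1.66909902e-03 -9.99998568e-01]] [-0.11301665 -0.08612713 -0.25910284] 0.09414798673803898
```

View pics/scene0.png

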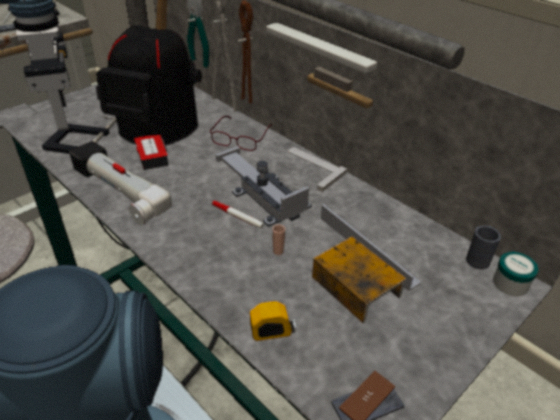

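View pics/top0.png

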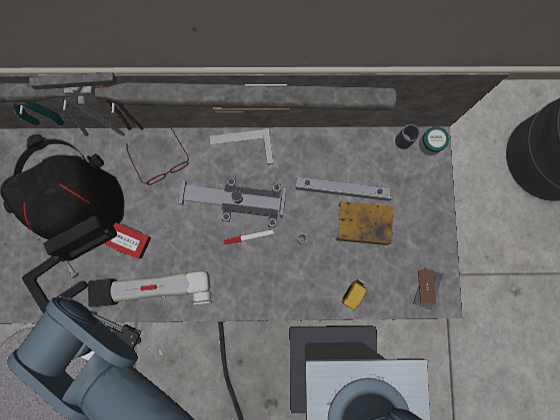

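The top picture shows the slide's tail at about (181,192), the stop plate at about (283,202), the fence from (297,185) to (390,193), the channel around (365,223), the nozzle at (302,238) and the marker from (226,240) to (272,233). I'll enlarge it.

Run:
```python
import cv2
a=cv2.imread("pics/top0.png")[165:255,170:402]
cv2.imwrite("pics/topc.png",cv2.resize(a,None,fx=3.4,fy=3.4,interpolation=cv2.INTER_CUBIC))
b=cv2.imread("pics/scene0.png")[140:320,205:425]
cv2.imwrite("pics/scc.png",cv2.resize(b,None,fx=3.3,fy=3.3,interpolation=cv2.INTER_CUBIC))
```

```text
(no output)
```

View pics/topc.png

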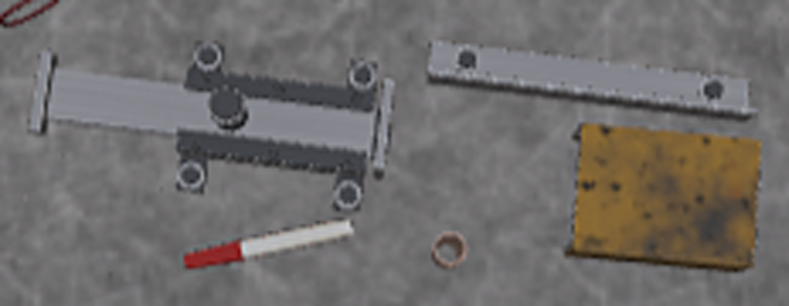

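View pics/scc.png

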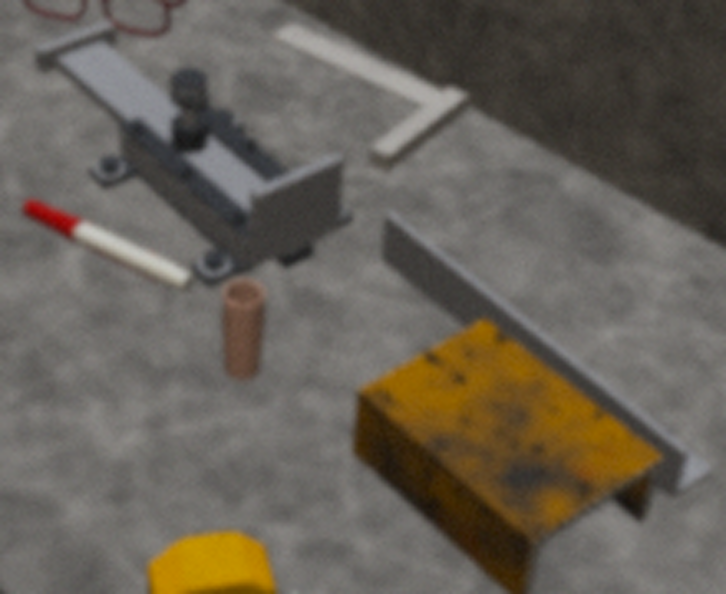

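The crops show the corners of the stop plate, fence and channel clearly, so I'll fit the poses from both views together.

```bash
cat > h.py <<'E'
import numpy as np, cv2
CAL={"scene":(np.array([[515.55965227,0,282.09374219],[0,515.55965227,208.96570649],[0,0,1]]),np.array([-0.06259194,-0.37296706,0.72934415]),np.array([[0.71967223,-0.42607495,0.548208],[-0.69398382,-0.46577211,0.54903806],[0.02140863,-0.77557493,-0.63089238]])),
"top":(np.array([[463.00206345,0,281.59619725],[0,463.00206345,211.86343251],[0,0,1]]),np.array([0.35952918,0.24028974,1.25377266]),np.array([[-0.00996627,-0.9892109,0.14615902],[-0.99983433,0.00763172,-0.01652471],[0.01523098,-0.1462995,-0.98912308]]))}
def proj(n,p):
    K,e,R=CAL[n]; q=K@(R.T@(np.asarray(p)-e)); return q[:2]/q[2]
def pix(n,u,v,z):
    K,e,R=CAL[n]; d=R@np.linalg.solve(K,[u,v,1]); return e+d*(z-e[2])/d[2]
def T(x,y,a,p): c,s=np.cos(a),np.sin(a); return np.array([x+c*p[0]-s*p[1],y+s*p[0]+c*p[1],p[2]])
def tc(u,v): return "top",(u+.5)/3.4+169.5,(v+.5)/3.4+164.5
def sc(u,v): return "scene",(u+.5)/3.3+204.5,(v+.5)/3.3+139.5
E
python3 - <<'E'
from h import *
from scipy.optimize import least_squares
F=lambda x,y,z,s=0:(x/1e3,y/1e3,z/1e3,s)
J=[(tc(430,80),F(50,50,0)),(tc(752,115),F(50,-210,0)),(sc(388,213),F(50,50,40)),(sc(388,257),F(50,50,0)),(sc(680,488),F(50,-210,0)),
(tc(394,80),F(35,0,75,1)),(tc(384,80),F(35,8,75,1)),(tc(374,177),F(-35,8,75,1)),(tc(41,92),F(0,275,35,1)),(tc(228,104),F(0,125,82,1)),
(sc(250,190),F(-35,0,75,1)),(sc(343,155),F(35,0,75,1)),(sc(343,210),F(35,0,37,1))]
C=[(tc(583,124),F(50,70.5,52)),(tc(760,140),F(50,-70.5,52)),(sc(358,393),F(-50,70.5,52)),(sc(487,322),F(50,70.5,52)),(sc(660,458),F(50,-70.5,52)),(sc(525,535),F(-50,-70.5,52)),(tc(570,255),F(-50,70.5,0)),(tc(748,270),F(-50,-70.5,0)),(sc(356,450),F(-50,70.5,0))]
def res(v,L):
    s=v[3] if len(v)>3 else 0; o=[]
    for (n,u,w),p in L: o+=list(proj(n,T(v[0],v[1],v[2],(p[0],p[1]+s*p[3],p[2])))-(u,w))
    return np.array(o)
j=least_squares(res,[.6,.2,0,.08],args=(J,),loss="soft_l1"); c=least_squares(res,[.6,0,0],args=(C,),loss="soft_l1")
for r,L in((j,J),(c,C)): print(r.x,np.degrees(r.x[2])); print(res(r.x,L).reshape(-1,2).round(1).tolist())
X,Y,a=j.x[:3]; ca,sa=np.cos(a),np.sin(a)
inv=lambda p:np.array([ca*(p[0]-X)+sa*(p[1]-Y),-sa*(p[0]-X)+ca*(p[1]-Y)])*1e3
print("ch in jig",inv(c.x),np.degrees(c.x[2]-a))
for nm,t in(("noz top",(tc(450,246),.062)),("marker tip",(tc(352,228),.008)),("mk end",(tc(186,262),.008)),("noz sc",(sc(244,290),.062)),("ear",(tc(348,193),.015)),("ear",(tc(362,75),.015))):
    p=pix(*t[0],t[1]); print(nm,p,inv(p))
E
```

```text
[ 0.55425773  0.13520561 -0.11315207  0.07887277] -6.483136322811709
[[-0.2, 0.4], [-1.2, -0.1], [-0.2, 0.6], [-1.5, 1.5], [0.1, 3.4], [0.0, -0.8], [-0.1, -1.2], [0.1, -3.1], [-0.3, 0.7], [-0.9, -0.2], [2.4, 2.3], [0.4, 1.0], [-0.6, -1.6]]
[ 0.50990202 -0.00168525 -0.11019066] -6.313459877269711
[[-0.0, -1.0], [1.0, -0.3], [-0.4, -1.0], [-0.7, -0.8], [1.2, 0.5], [2.5, 2.9], [-1.9, -0.2], [-2.7, 0.6], [-1.4, 1.0]]
ch in jig [ -28.61560539 -141.023696  ] 0.1696764455419981
noz top [0.46958715 0.16831942 0.062     ] [-87.86803154  23.34183125]
marker tip [0.48958613 0.24277262 0.008     ] [-76.40351086  99.57701743]
mk end [0.4636707 0.3742537 0.008    ] [-116.99884632  227.29115395]
noz sc [0.47209742 0.17084214 0.062     ] [-85.65865221  26.13185595]
ear [0.51675786 0.24572595 0.015     ] [-49.73899954 105.57944094]
ear [0.61202448 0.23384101 0.015     ] [ 46.26033862 104.52712844]
```

```bash
cat >> h.py <<'E'
JX,JY,JA=0.55426,0.13521,-0.11315
def togo(x,y,z,yaw=None):
    """jig mm target, yaw = tool y direction in jig deg; prints shift in tool axes"""
    from station import arm
    s=arm.state(); R=np.array(s["orientation"]); p=np.array(s["ee_pos"])
    t=T(JX,JY,JA,(x/1e3,y/1e3,z/1e3)); d=R.T@(t-p)
    out=f"shift {d.round(4)}"
    if yaw is not None:
        b=JA+np.radians(yaw); ty=np.array([np.cos(b),np.sin(b),0]); tz=np.array([0,0,-1.]); Rt=np.c_[np.cross(ty,tz),ty,tz]
        out+=f" rot {np.degrees(cv2.Rodrigues(R.T@Rt)[0].ravel()).round(2)}"
    print(out)
def where():
    from station import arm
    s=arm.state(); p=np.array(s["ee_pos"]); R=np.array(s["orientation"]); c,q=np.cos(JA),np.sin(JA); M=np.array([[c,q],[-q,c]])
    print("t",s["time_s"],"jig mm",(M@(p[:2]-(JX,JY))*1e3).round(1),"z",round(p[2]*1e3,1),"F jig",(M@np.array(s["force"][:2])).round(1),round(s["force"][2],1),"tooly jig",round(np.degrees(np.arctan2(R[1,1],R[0,1])-JA),2),"op",s["opening"])
E
python3 - <<'E'
from h import *
where(); togo(0,122,120,0); togo(0,122,57,0)
E
```

```text
t 0.1 jig mm [-337.   421.5] z 218.5 F jig [-0.1 -0.1] -0.3 tooly jig 72.2 op 0.09414798673803898
shift [-0.4125 -0.182   0.0987] rot [-9.00e-02  5.00e-02  7.22e+01]
shift [-0.4125 -0.1819  0.1617] rot [-9.00e-02  5.00e-02  7.22e+01]
```

```bash
R='[-0.4125,-0.182,0.08,0,0,72.2]'; python3 shift.py '[[-0.4125,-0.182,0.08,0,0,72.2],[-0.4125,-0.182,0.08,0,0,72.2],[-0.4125,-0.182,0.08,0,0,72.2],[-0.4125,-0.182,0.08,0,0,72.2],[-0.4125,-0.182,0.08,0,0,72.2],[-0.4125,-0.182,0.08,0,0,72.2],[-0.4125,-0.182,0.08,0,0,72.2],[-0.4125,-0.182,0.08,0,0,72.2],[-0.4125,-0.182,0.08,0,0,72.2],[-0.4125,-0.182,0.08,0,0,72.2],[-0.4125,-0.182,0.08,0,0,72.2],[-0.4125,-0.182,0.08,0,0,72.2]]' 0 20
python3 - <<'E'
from h import *
where(); togo(0,122,57,0)
from station import arm
c=arm.capture("wrist"); cv2.imwrite("pics/w1.png",c["image"][:,:,::-1])
E
```

```text
time_s: 1.3
ee_pos: [0.5677, 0.2578, 0.1393]
orientation: [[0.112, 0.994, -0.001], [0.994, -0.112, 0.0], [0.0, -0.001, -1.0]]
force: [-0.6, 0.1, -0.2]
opening: 0.002
grasp_force: 0.0
t 1.3 jig mm [ -0.5 123.3] z 139.3 F jig [-0.6 -0. ] -0.2 tooly jig 0.06 op 0.0020021572722453496
shift [-0.0013  0.0006  0.0823] rot [-0.04 -0.01  0.06]
```

View pics/w1.png

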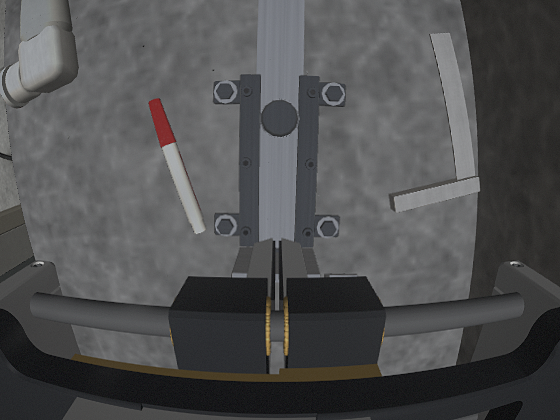

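The wrist picture shows the fingers (275,260) centred over the slide, with the plate just in front of them and the pin at (279,117). I'll descend and then approach the plate.

```bash
python3 shift.py '[[0,0,0.04,0,0,0],[0,0,0.082,0,0,0],[0,0,0.082,0,0,0],[0,0,0.082,0,0,0]]'; python3 shift.py '[[-0.0025,0,0,0,0,0],[-0.005,0,0,0,0,0],[-0.0075,0,0,0,0,0],[-0.01,0,0,0,0,0],[-0.0125,0,0,0,0,0],[-0.015,0,0,0,0,0],[-0.0175,0,0,0,0,0],[-0.02,0,0,0,0,0],[-0.0225,0,0,0,0,0],[-0.025,0,0,0,0,0],[-0.0275,0,0,0,0,0],[-0.03,0,0,0,0,0]]'; python3 -c "from h import *;where()"
```

```text
time_s: 1.75
ee_pos: [0.5676, 0.2581, 0.0578]
orientation: [[0.111, 0.994, -0.001], [0.994, -0.111, -0.0], [-0.0, -0.001, -1.0]]
force: [-0.8, 0.6, 0.7]
opening: 0.0006
grasp_force: 0.0
time_s: 2.95
ee_pos: [0.5652, 0.2276, 0.0575]
orientation: [[0.113, 0.994, 0.001], [0.994, -0.113, 0.002], [0.002, 0.0, -1.0]]
force: [1.6, 4.0, -0.3]
opening: 0.0007
grasp_force: 1.8
t 2.95 jig mm [ 0.4 93.1] z 57.5 F jig [1.1 4.1] -0.3 tooly jig -0.02 op 0.000661284035297226
```

```bash
python3 shift.py '[[-0.0025,0,0,0,0,0],[-0.005,0,0,0,0,0],[-0.0075,0,0,0,0,0],[-0.01,0,0,0,0,0],[-0.0125,0,0,0,0,0],[-0.015,0,0,0,0,0],[-0.0175,0,0,0,0,0],[-0.02,0,0,0,0,0],[-0.0225,0,0,0,0,0],[-0.025,0,0,0,0,0]]'; python3 -c "from h import *;where()"
```

```text
time_s: 3.95
ee_pos: [0.5622, 0.2021, 0.0574]
orientation: [[0.113, 0.994, -0.0], [0.994, -0.113, -0.0], [-0.0, -0.0, -1.0]]
force: [1.1, 3.7, -0.7]
opening: 0.0003
grasp_force: 1.7
t 3.95 jig mm [ 0.3 67.4] z 57.4 F jig [0.7 3.8] -0.7 tooly jig -0.0 op 0.0003342526990891381
```

```bash
cat > ok.py <<'E'
import sys
from h import *
from station import arm
where()
s=arm.state(); sys.exit(int(np.linalg.norm(s["force"][:2])>14))
E
python3 shift.py '[[-0.002,0,0,0,0,0],[-0.004,0,0,0,0,0],[-0.006,0,0,0,0,0],[-0.008,0,0,0,0,0]]' >/dev/null; python3 ok.py && python3 shift.py '[[-0.002,0,0,0,0,0],[-0.004,0,0,0,0,0],[-0.006,0,0,0,0,0],[-0.008,0,0,0,0,0]]' >/dev/null && python3 ok.py && python3 shift.py '[[-0.002,0,0,0,0,0],[-0.004,0,0,0,0,0],[-0.006,0,0,0,0,0],[-0.008,0,0,0,0,0]]' >/dev/null && python3 ok.py && python3 shift.py '[[-0.002,0,0,0,0,0],[-0.004,0,0,0,0,0],[-0.006,0,0,0,0,0],[-0.008,0,0,0,0,0]]' >/dev/null && python3 ok.py
```

```text
t 4.35 jig mm [ 0.3 59.5] z 57.4 F jig [0.2 4.3] -1.4 tooly jig 0.0 op 0.0005745582216357819
t 4.75 jig mm [ 0.3 51.3] z 57.4 F jig [0.5 2.8] -1.8 tooly jig 0.01 op 0.0006263943442510446
t 5.15 jig mm [ 0.3 44. ] z 57.4 F jig [0.1 9.6] -3.8 tooly jig -0.03 op 0.0003532498181786402
t 5.55 jig mm [-0.1 42.4] z 57.1 F jig [ 2. 36.] -11.6 tooly jig -0.21 op 0.0007488669688344847
```

```bash
python3 shift.py '[[0.01,0,0,0,0,0],[0.035,0,0,0,0,0],[0.035,0,-0.05,0,0,0],[0.035,0,-0.1,0,0,0],[0.035,0,-0.1,0,0,0],[0.035,0,-0.1,0,0,0]]'
python3 - <<'E'
from h import *
from station import arm
where()
a=arm.capture("scene")["image"][:,:,::-1]; b=arm.capture("wrist")["image"][:,:,::-1]; t=arm.capture("top")["image"][:,:,::-1]
R=lambda i,f:cv2.resize(i,None,fx=f,fy=f,interpolation=cv2.INTER_CUBIC)
cv2.imwrite("pics/s2.png",R(a[140:320,205:425],3.3)); cv2.imwrite("pics/t2.png",R(t[165:255,170:402],3.4)); cv2.imwrite("pics/w2.png",b)
E
```

```text
time_s: 6.15
ee_pos: [0.5636, 0.2048, 0.1592]
orientation: [[0.113, 0.994, 0.003], [0.994, -0.113, -0.001], [-0.0, 0.003, -1.0]]
force: [0.1, -0.4, -0.4]
opening: 0.0003
grasp_force: 0.0
t 6.15 jig mm [ 1.4 70.2] z 159.2 F jig [ 0.2 -0.4] -0.4 tooly jig 0.01 op 0.00030814090895842615
```

View pics/s2.png

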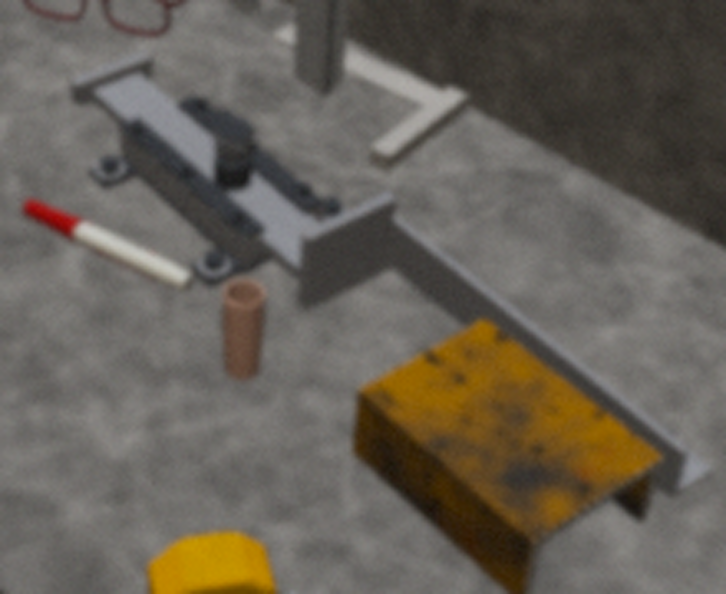

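The picture shows the pin head (230,140) down just above its bush and the plate moved to (302,240)-(393,200), so the stop is locked. The nozzle and marker haven't moved. Next I'll push the channel in x, because pushing in y first would hit the nozzle.

Run:
```python
from h import *
togo(-110,-141,110,90)
for (n,u,v),z in((sc(302,240),.075),(sc(393,200),.075)):
    p=pix(n,u,v,z); c,q=np.cos(JA),np.sin(JA); print((np.array([[c,q],[-q,c]])@(p[:2]-(JX,JY))*1e3).round(1))
```

```text
shift [-0.2107 -0.109   0.0461] rot [-2.300e-01 -8.000e-02 -9.001e+01]
[-38.7  30.3]
[31.9 27.6]
```

```bash
python3 shift.py '[[-0.21,-0.11,0.04,0,0,-90],[-0.21,-0.11,0.04,0,0,-90],[-0.21,-0.11,0.04,0,0,-90],[-0.21,-0.11,0.04,0,0,-90],[-0.21,-0.11,0.04,0,0,-90],[-0.21,-0.11,0.04,0,0,-90],[-0.21,-0.11,0.04,0,0,-90],[-0.21,-0.11,0.04,0,0,-90],[-0.21,-0.11,0.04,0,0,-90],[-0.21,-0.11,0.04,0,0,-90],[-0.21,-0.11,0.04,0,0,-90],[-0.21,-0.11,0.04,0,0,-90]]' 0.094
python3 - <<'E'
from h import *
where(); togo(-110,-141,32,90)
from station import arm
cv2.imwrite("pics/w3.png",arm.capture("wrist")["image"][:,:,::-1])
E
```

```text
time_s: 7.5
ee_pos: [0.4284, 0.0091, 0.116]
orientation: [[-0.994, 0.113, -0.003], [0.113, 0.994, 0.0], [0.003, 0.0, -1.0]]
force: [1.0, 0.1, 0.5]
opening: 0.0924
grasp_force: 0.0
t 7.5 jig mm [-110.9 -139.5] z 116.0 F jig [1.  0.2] 0.5 tooly jig 89.98 op 0.09236486019976378
shift [-0.0011 -0.0015  0.084 ] rot [ 0.   -0.19 -0.02]
```

View pics/w3.png

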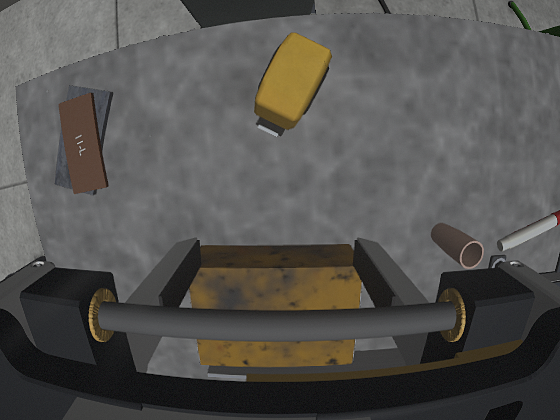

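The fingers straddle the view of the channel, with its front leg at rows 245-265. The nozzle (457,245) and the tape (295,80) are clear, so I'll descend and push to the fence.

```bash
python3 shift.py '[[0,-0.0015,0.04,0,0,0],[0,-0.0015,0.08,0,0,0],[0,-0.0015,0.084,0,0,0],[0,-0.0015,0.084,0,0,0]]' > /dev/null; python3 ok.py && python3 shift.py '[[-0.005,0,0,0,0,0],[-0.01,0,0,0,0,0],[-0.015,0,0,0,0,0],[-0.02,0,0,0,0,0],[-0.025,0,0,0,0,0],[-0.028,0,0,0,0,0],[-0.03,0,0,0,0,0],[-0.032,0,0,0,0,0]]' >/dev/null && python3 ok.py && python3 shift.py '[[-0.003,0,0,0,0,0],[-0.006,0,0,0,0,0],[-0.009,0,0,0,0,0],[-0.012,0,0,0,0,0]]' >/dev/null && python3 ok.py
```

```text
t 7.95 jig mm [-110.8 -140.8] z 32.7 F jig [0.2 0.1] 0.2 tooly jig 89.93 op 0.09416045621782658
t 8.75 jig mm [ -79.8 -140.6] z 33.0 F jig [-8.9 -0.5] 7.5 tooly jig 90.03 op 0.09400777675776142
t 9.15 jig mm [ -67.8 -140.6] z 33.0 F jig [-8.1 -0.1] 5.8 tooly jig 90.02 op 0.09425573952805714
```

```bash
python3 shift.py '[[-0.0025,0,0,0,0,0],[-0.005,0,0,0,0,0]]' >/dev/null ; python3 ok.py && python3 shift.py '[[-0.001,0,0,0,0,0],[-0.002,0,0,0,0,0]]' >/dev/null && python3 ok.py && python3 shift.py '[[-0.001,0,0,0,0,0],[-0.002,0,0,0,0,0]]' >/dev/null && python3 ok.py && python3 shift.py '[[-0.001,0,0,0,0,0],[-0.002,0,0,0,0,0]]' >/dev/null && python3 ok.py
```

```text
t 9.35 jig mm [ -66.2 -140.5] z 32.3 F jig [-23.6  -1. ] 18.2 tooly jig 90.03 op 0.09392025244390903
```

```bash
python3 shift.py '[[0.004,0,0,0,0,0],[0.008,0,-0.001,0,0,0]]' >/dev/null ; python3 ok.py && python3 shift.py '[[-0.003,0,-0.001,0,0,0],[-0.006,0,-0.002,0,0,0],[-0.008,0,-0.003,0,0,0]]' >/dev/null && python3 ok.py && python3 shift.py '[[-0.001,0,-0.0005,0,0,0],[-0.003,0,-0.001,0,0,0]]' >/dev/null && python3 ok.py && python3 shift.py '[[-0.001,0,-0.0005,0,0,0],[-0.003,0,-0.001,0,0,0]]' >/dev/null && python3 ok.py
python3 - <<'E'
from h import *
from station import arm
b=arm.capture("scene")["image"][:,:,::-1]; t=arm.capture("top")["image"][:,:,::-1]
R=lambda i,f:cv2.resize(i,None,fx=f,fy=f,interpolation=cv2.INTER_CUBIC)
cv2.imwrite("pics/x4.png",R(b[190:320,265:425],3.5))
E
```

```text
t 9.55 jig mm [ -68.5 -140.9] z 34.4 F jig [0.9 0.9] 1.0 tooly jig 90.0 op 0.09415696899506155
t 9.85 jig mm [ -66.  -140.6] z 35.6 F jig [-18.   -1.7] 4.9 tooly jig 89.94 op 0.09357348837569192
```

View pics/x4.png

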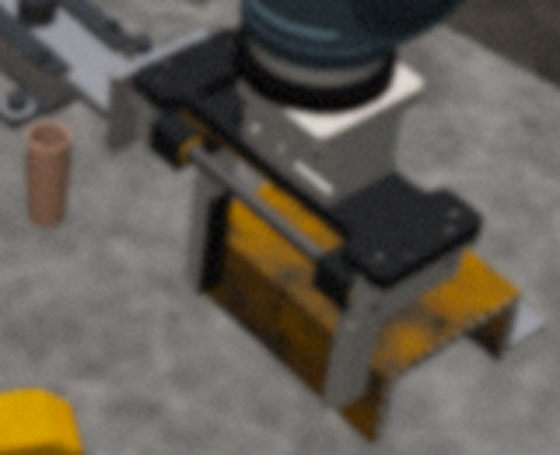

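```bash
python3 shift.py '[[-0.001,0,-0.0005,0,0,0],[-0.003,0,-0.001,0,0,0],[-0.003,0,-0.001,0,0,0]]' >/dev/null; python3 ok.py ;  python3 shift.py '[[-0.002,0,-0.0005,0,0,0],[-0.003,0,-0.001,0,0,0],[-0.003,0,-0.001,0,0,0]]' >/dev/null; python3 ok.py
```

```text
t 10.25 jig mm [ -65.9 -140.4] z 35.7 F jig [-23.6  -1.3] 11.7 tooly jig 89.9 op 0.0942190133024734
t 10.55 jig mm [ -65.8 -140.2] z 35.7 F jig [-31.1  -0.7] 15.3 tooly jig 89.85 op 0.09411196704349892
```

```bash
python3 shift.py '[[0.01,0,0,0,0,0],[0.035,0,0,0,0,0],[0.04,0,-0.05,0,0,0],[0.08,0,-0.1,0,0,0],[0.1,0,-0.12,0,0,0],[0.1,0,-0.12,0,0,0],[0.1,0,-0.12,0,0,0]]' >/dev/null
python3 - <<'E'
from h import *
where()
from station import arm
b=arm.capture("scene")["image"][:,:,::-1]; t=arm.capture("top")["image"][:,:,::-1]
R=lambda i,f:cv2.resize(i,None,fx=f,fy=f,interpolation=cv2.INTER_CUBIC)
o=np.zeros((600,800,3),np.uint8)
o[:,:600]=0
p=R(b[200:320,290:425],4.4); o[:p.shape[0],:p.shape[1]]=p
q=R(t[170:255,290:402],1.78)
o[:q.shape[0],600:600+q.shape[1]]=q[:,:200]
cv2.imwrite("pics/x5.png",o)
E
```

```text
t 11.25 jig mm [-153.4 -141.1] z 160.8 F jig [-1.2 -0.1] -0.7 tooly jig 89.99 op 0.0941664697977467
```

View pics/x5.png

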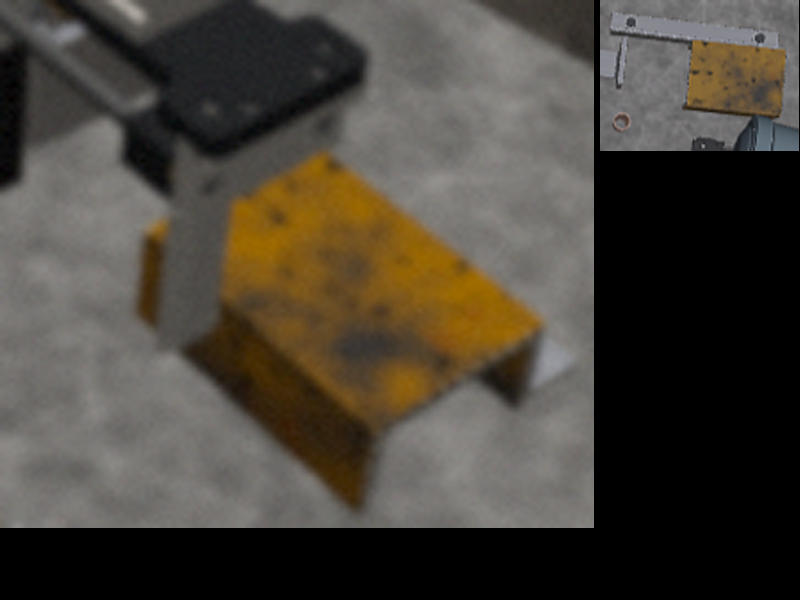

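The channel sits flush along the fence: its right end at (530,370) meets the foot patch at (555,365). The fence therefore lies about 8 mm nearer than I fitted. Next is the y push with two fingers on the channel's end.

```bash
python3 -c "
from h import *
togo(-10,-250,120,0)"
```

```text
shift [-0.1447 -0.1091  0.0381] rot [-7.000e-02 -1.000e-01  8.999e+01]
```

```bash
python3 shift.py '[[-0.145,-0.109,0.038,0,0,90],[-0.145,-0.109,0.038,0,0,90],[-0.145,-0.109,0.038,0,0,90],[-0.145,-0.109,0.038,0,0,90],[-0.145,-0.109,0.038,0,0,90],[-0.145,-0.109,0.038,0,0,90],[-0.145,-0.109,0.038,0,0,90],[-0.145,-0.109,0.038,0,0,90],[-0.145,-0.109,0.038,0,0,90],[-0.145,-0.109,0.038,0,0,90],[-0.145,-0.109,0.038,0,0,90],[-0.145,-0.109,0.038,0,0,90]]' 0.068
python3 - <<'E'
from h import *
where(); togo(-10,-250,44,0)
from station import arm
b=arm.capture("scene")["image"][:,:,::-1]; t=arm.capture("top")["image"][:,:,::-1]
R=lambda i,f:cv2.resize(i,None,fx=f,fy=f,interpolation=cv2.INTER_CUBIC)
o=np.zeros((600,800,3),np.uint8)
p=R(t[165:255,270:420],5); o[:450,:750]=p
cv2.imwrite("pics/y6.png",o)
E
```

```text
time_s: 12.55
ee_pos: [0.5159, -0.1118, 0.1185]
orientation: [[0.113, 0.994, -0.005], [0.994, -0.113, 0.002], [0.002, -0.005, -1.0]]
force: [0.6, -0.6, -0.0]
opening: 0.0678
grasp_force: 0.0
t 12.55 jig mm [ -10.3 -249.8] z 118.5 F jig [ 0.7 -0.5] -0.0 tooly jig 0.01 op 0.06783355850364944
shift [-0.0004  0.0006  0.0745] rot [-0.27 -0.09  0.01]
```

View pics/y6.png

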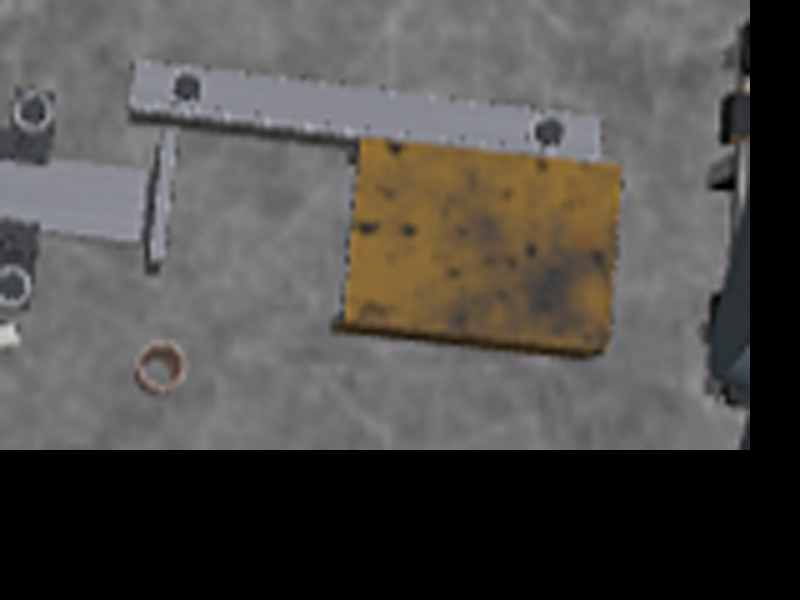

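The channel lies flush along the fence, with its left end at (350,150)-(340,320) and the stop face at about (165,200). I'll descend and push towards the stop.

```bash
python3 shift.py '[[0,0,0.04,0,0,0],[0,0,0.0745,0,0,0],[0,0,0.0745,0,0,0],[0,0,0.0745,0,0,0]]' > /dev/null; python3 ok.py && python3 shift.py '[[0.005,0,0,0,0,0],[0.01,0,0,0,0,0],[0.015,0,0,0,0,0],[0.02,0,0,0,0,0],[0.025,0,0,0,0,0],[0.03,0,0,0,0,0],[0.034,0,0,0,0,0],[0.037,0,0,0,0,0]]' >/dev/null && python3 ok.py && python3 shift.py '[[0.003,0,0,0,0,0],[0.006,0,0,0,0,0],[0.009,0,0,0,0,0],[0.012,0,0,0,0,0],[0.015,0,0,0,0,0],[0.018,0,0,0,0,0]]' >/dev/null && python3 ok.py && python3 shift.py '[[0.004,0,0,0,0,0],[0.008,0,0,0,0,0],[0.012,0,0,0,0,0],[0.016,0,0,0,0,0],[0.02,0,0,0,0,0]]' >/dev/null && python3 ok.py
```

```text
t 13.05 jig mm [  -9.9 -249.8] z 46.5 F jig [0.7 0.1] 0.4 tooly jig 0.04 op 0.06803760721557973
t 13.85 jig mm [  -9.4 -213.7] z 47.2 F jig [-0.5 -5.9] 0.0 tooly jig 0.05 op 0.06780429316352639
t 14.45 jig mm [  -9.3 -195.8] z 47.2 F jig [-0.1 -5.3] -0.0 tooly jig 0.04 op 0.06789528942903088
t 14.95 jig mm [  -9.3 -175.8] z 47.2 F jig [ 0.3 -4.9] 0.7 tooly jig 0.03 op 0.06772381820249392
```

```bash
python3 shift.py '[[0.004,0,0,0,0,0],[0.008,0,0,0,0,0],[0.012,0,0,0,0,0],[0.016,0,0,0,0,0],[0.02,0,0,0,0,0]]' >/dev/null; python3 ok.py && python3 shift.py '[[0.004,0,0,0,0,0],[0.008,0,0,0,0,0],[0.012,0,0,0,0,0],[0.016,0,0,0,0,0],[0.02,0,0,0,0,0]]' >/dev/null && python3 ok.py && python3 shift.py '[[0.002,0,0,0,0,0],[0.004,0,0,0,0,0]]' >/dev/null && python3 ok.py && python3 shift.py '[[0.002,0,0,0,0,0],[0.004,0,0,0,0,0]]' >/dev/null && python3 ok.py && python3 shift.py '[[0.002,0,0,0,0,0],[0.004,0,0,0,0,0]]' >/dev/null && python3 ok.py && python3 shift.py '[[0.002,0,0,0,0,0],[0.004,0,0,0,0,0]]' >/dev/null && python3 ok.py
```

```text
t 15.45 jig mm [  -9.3 -155.8] z 47.2 F jig [-0.5 -5.6] 1.1 tooly jig 0.03 op 0.0680727788228246
t 15.95 jig mm [  -9.3 -135.8] z 47.2 F jig [ 0.6 -5.1] 0.4 tooly jig 0.03 op 0.06792326328786162
t 16.15 jig mm [  -9.3 -131.7] z 47.2 F jig [-0.1 -5.9] 0.7 tooly jig 0.04 op 0.06806516512976651
t 16.35 jig mm [  -9.3 -127.8] z 47.2 F jig [ 0.5 -5.5] -0.4 tooly jig 0.03 op 0.06830763498864371
t 16.55 jig mm [  -9.3 -123.8] z 47.2 F jig [-0.7 -5.5] 1.0 tooly jig 0.03 op 0.06814487618120872
t 16.75 jig mm [  -9.2 -120.5] z 47.2 F jig [ 0.2 -9.2] 0.9 tooly jig 0.02 op 0.06764202978763917
```

```bash
python3 shift.py '[[0.002,0,0,0,0,0],[0.003,0,0,0,0,0],[0.003,0,0,0,0,0]]' >/dev/null; python3 ok.py; python3 shift.py '[[-0.01,0,0,0,0,0],[-0.04,0,0,0,0,0],[-0.05,0,-0.05,0,0,0],[-0.05,0,-0.1,0,0,0],[-0.05,0,-0.1,0,0,0],[-0.05,0,-0.1,0,0,0]]' >/dev/null; python3 -c "
from h import *
where();togo(-100,-50,110,90)"
```

```text
t 17.05 jig mm [  -9.1 -117.6] z 47.2 F jig [  0.1 -10. ] 0.7 tooly jig 0.0 op 0.06816999037246288
t 17.65 jig mm [  -8.8 -166. ] z 148.3 F jig [ 0.6 -1. ] -1.4 tooly jig -0.01 op 0.06829319070106017
shift [ 0.116  -0.0913  0.038 ] rot [  0.14   0.13 -90.01]
```

Run:
```python
from h import *
from station import arm
b=arm.capture("scene")["image"][:,:,::-1]; t=arm.capture("top")["image"][:,:,::-1]
R=lambda i,f:cv2.resize(i,None,fx=f,fy=f,interpolation=cv2.INTER_CUBIC)
o=np.zeros((600,800,3),np.uint8)
p=R(t[170:252,240:400],5); o[:400]=p[:400]
q=R(b[160:260,240:440],2); o[400:600,:400]=q[:200]
cv2.imwrite("pics/y7.png",o)
```

```text
(no output)
```

View pics/y7.png

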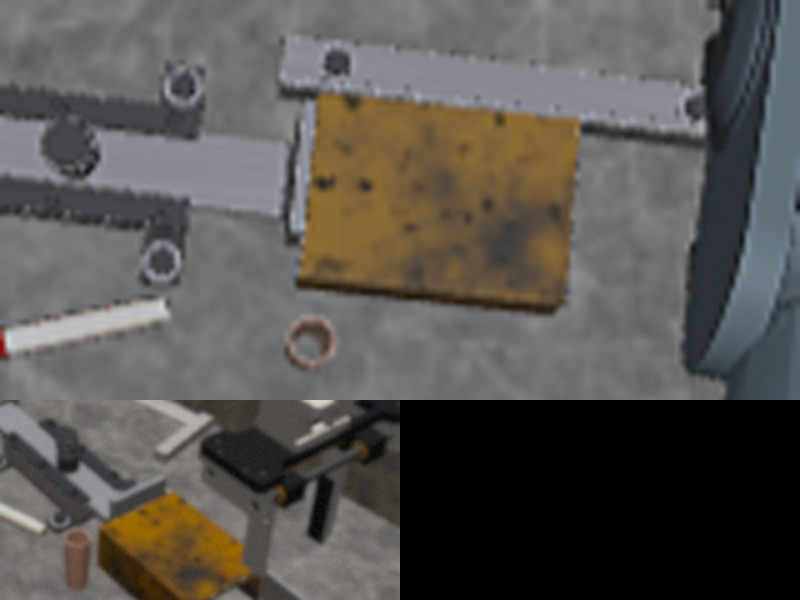

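The channel is now against both the stop plate (300,170) and the fence, and the nozzle (310,342) is still upright. I'll seat it with a gentle x push, then a firm y push.

```bash
python3 shift.py '[[0.06,-0.05,0.02,0,0,-30],[0.116,-0.091,0.038,0,0,-90],[0.116,-0.091,0.038,0,0,-90],[0.116,-0.091,0.038,0,0,-90],[0.116,-0.091,0.038,0,0,-90],[0.116,-0.091,0.038,0,0,-90],[0.116,-0.091,0.038,0,0,-90],[0.116,-0.091,0.038,0,0,-90],[0.116,-0.091,0.038,0,0,-90],[0.116,-0.091,0.038,0,0,-90],[0.116,-0.091,0.038,0,0,-90],[0.116,-0.091,0.038,0,0,-90]]' 0.04 >/dev/null; python3 -c "
from h import *
where();togo(-100,-50,35,90)"
```

```text
t 18.95 jig mm [-102.2  -49.9] z 107.0 F jig [-0.  0.] -0.2 tooly jig 90.01 op 0.0399399861226923
shift [-0.0025 -0.0001  0.0719] rot [-0.01 -0.23  0.01]
```

```bash
python3 shift.py '[[0,0,0.04,0,0,0],[0,0,0.072,0,0,0],[0,0,0.072,0,0,0],[0,0,0.072,0,0,0]]' > /dev/null; python3 ok.py && python3 shift.py '[[-0.005,0,0,0,0,0],[-0.01,0,0,0,0,0],[-0.015,0,0,0,0,0],[-0.02,0,0,0,0,0],[-0.025,0,0,0,0,0],[-0.03,0,-0.001,0,0,0],[-0.032,0,-0.001,0,0,0]]' >/dev/null && python3 ok.py && python3 shift.py '[[-0.001,0,0,0,0,0],[-0.003,0,-0.001,0,0,0],[-0.003,0,-0.001,0,0,0]]' >/dev/null && python3 ok.py && python3 shift.py '[[-0.001,0,0,0,0,0],[-0.003,0,-0.001,0,0,0],[-0.003,0,-0.001,0,0,0]]' >/dev/null && python3 ok.py && python3 shift.py '[[-0.001,0,0,0,0,0],[-0.003,0,-0.001,0,0,0],[-0.003,0,-0.001,0,0,0]]' >/dev/null && python3 ok.py
```

```text
t 19.35 jig mm [-101.5  -49.9] z 36.4 F jig [-0.7  0.9] -0.2 tooly jig 89.96 op 0.040201661822164475
t 20.05 jig mm [-67.9 -49.9] z 38.2 F jig [ 0.5 -0.1] -1.0 tooly jig 89.99 op 0.03994121282500929
t 20.35 jig mm [-65.7 -49.9] z 38.9 F jig [-1.4  0.1] 0.4 tooly jig 90.0 op 0.039999657583038604
t 20.65 jig mm [-64.3 -50. ] z 39.0 F jig [-4.2 -1.1] -1.5 tooly jig 90.02 op 0.040023246574153036
t 20.95 jig mm [-64.1 -49.7] z 39.0 F jig [-12.1   0.8] 2.7 tooly jig 89.97 op 0.04020224535948445
```

```bash
python3 shift.py '[[-0.001,0,0,0,0,0],[-0.003,0,-0.001,0,0,0],[-0.003,0,-0.001,0,0,0]]' >/dev/null; python3 ok.py; python3 shift.py '[[0.01,0,0,0,0,0],[0.03,0,0,0,0,0],[0.035,0,-0.05,0,0,0],[0.035,0,-0.1,0,0,0],[0.035,0,-0.1,0,0,0]]' >/dev/null;  python3 -c "
from h import *
where();togo(-10,-155,120,0)"
```

```text
t 21.25 jig mm [-64.  -49.5] z 39.1 F jig [-18.7   1.6] 5.8 tooly jig 89.95 op 0.040094531152680336
t 21.75 jig mm [-85.7 -49.3] z 150.1 F jig [0.5 0.2] -0.0 tooly jig 90.02 op 0.03983886787490061
shift [-0.0751 -0.1057  0.0313] rot [ 0.87  0.74 90.02]
```

```bash
python3 shift.py '[[-0.075,-0.106,0.03,0,0,90],[-0.075,-0.106,0.03,0,0,90],[-0.075,-0.106,0.03,0,0,90],[-0.075,-0.106,0.03,0,0,90],[-0.075,-0.106,0.03,0,0,90],[-0.075,-0.106,0.03,0,0,90],[-0.075,-0.106,0.03,0,0,90],[-0.075,-0.106,0.03,0,0,90],[-0.075,-0.106,0.03,0,0,90],[-0.075,-0.106,0.03,0,0,90],[-0.075,-0.106,0.03,0,0,90],[-0.075,-0.106,0.03,0,0,90]]' 0.068 >/dev/null; python3 -c "
from h import *
where();togo(-10,-155,47,0)"
```

```text
t 22.95 jig mm [ -15.9 -156.1] z 112.1 F jig [0.3 0.2] 0.6 tooly jig 0.01 op 0.06768623728509444
shift [0.0011 0.0057 0.0651] rot [0.13 0.02 0.01]
```

```bash
python3 shift.py '[[0,0.006,0.03,0,0,0],[0,0.006,0.065,0,0,0],[0,0.006,0.065,0,0,0],[0,0.006,0.065,0,0,0]]' > /dev/null; python3 ok.py && python3 shift.py '[[0.005,0,0,0,0,0],[0.01,0,0,0,0,0],[0.015,0,0,0,0,0],[0.02,0,0,0,0,0],[0.025,0,0,0,0,0],[0.03,0,0,0,0,0],[0.034,0,0,0,0,0],[0.036,0,0,0,0,0]]' >/dev/null && python3 ok.py && python3 shift.py '[[0.001,0,0,0,0,0],[0.002,0,0,0,0,0],[0.003,0,0,0,0,0]]' >/dev/null && python3 ok.py && python3 shift.py '[[0.001,0,0,0,0,0],[0.002,0,0,0,0,0],[0.003,0,0,0,0,0]]' >/dev/null && python3 ok.py
```

```text
t 23.35 jig mm [ -10.7 -155.9] z 47.0 F jig [0.8 0.3] 0.6 tooly jig 0.05 op 0.06800642810209127
t 24.15 jig mm [ -10.7 -119.5] z 46.9 F jig [0.4 0. ] -0.8 tooly jig 0.03 op 0.06799811115533437
t 24.45 jig mm [ -10.6 -117.6] z 46.9 F jig [-0.7 -5.2] 0.1 tooly jig -0.0 op 0.06798949884657712
t 24.75 jig mm [ -10.6 -116.3] z 47.0 F jig [ -1.  -11.6] 1.6 tooly jig -0.03 op 0.06804413575730527
```

```bash
python3 shift.py '[[0.001,0,0,0,0,0],[0.002,0,0,0,0,0],[0.003,0,0,0,0,0]]' >/dev/null; python3 ok.py; python3 shift.py '[[0.001,0,0,0,0,0],[0.002,0,0,0,0,0],[0.002,0,0,0,0,0]]' >/dev/null; python3 ok.py
```

```text
t 25.05 jig mm [ -10.5 -114. ] z 47.0 F jig [ -1.5 -16.3] 1.5 tooly jig -0.01 op 0.06773481528735026
t 25.35 jig mm [ -10.5 -113.5] z 47.0 F jig [ -2.4 -20.2] 0.7 tooly jig -0.02 op 0.06792888480586162
```

```bash
python3 shift.py '[[-0.005,0,0,0,0,0],[-0.03,0,0,0,0,0],[-0.05,0,0,0,0,0],[-0.06,0,-0.05,0,0,0],[-0.1,0,-0.1,0,0,0],[-0.13,0,-0.12,0,0,0],[-0.13,0,-0.12,0,0,0],[-0.13,0,-0.12,0,0,0]]' >/dev/null
python3 - <<'E'
from h import *
where()
from station import arm
b=arm.capture("scene")["image"][:,:,::-1]; t=arm.capture("top")["image"][:,:,::-1]
R=lambda i,f:cv2.resize(i,None,fx=f,fy=f,interpolation=cv2.INTER_CUBIC)
o=np.zeros((600,800,3),np.uint8)
p=R(t[180:240,240:400],5); o[:300]=p[:300]
q=R(b[175:275,245:445],4)[:300]; o[300:600]=q[:300,:800]
cv2.imwrite("pics/y8.png",o)
E
```

```text
t 26.15 jig mm [ -10.4 -239.2] z 167.3 F jig [-0.6  0.9] -0.7 tooly jig -0.09 op 0.06786067707294595
```

View pics/y8.png

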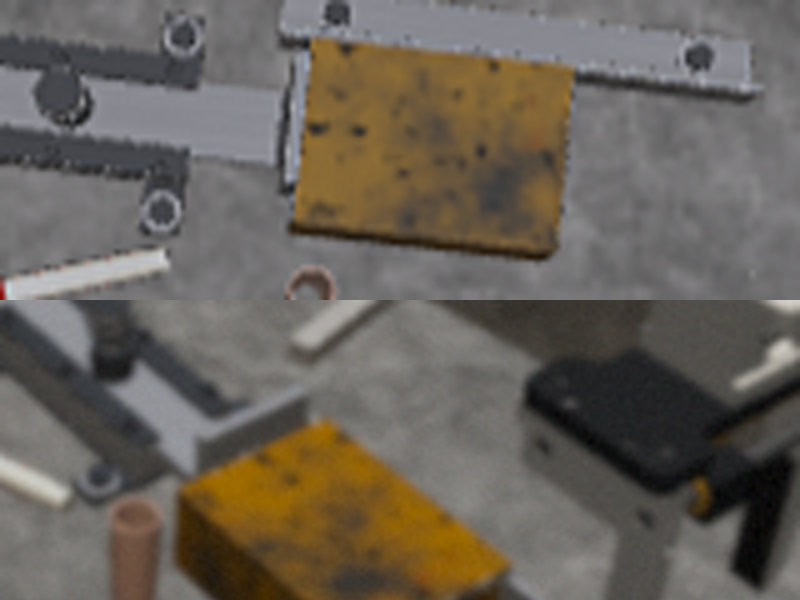

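Run:
```python
from h import *
from station import arm
def line(n,im,lo,hi,us,first):
    hsv=cv2.cvtColor(im,cv2.COLOR_RGB2HSV); m=(hsv[...,1].astype(float)-110)
    P=[]
    for u in us:
        col=m[lo:hi,u]; k=np.where(col>0)[0]
        if len(k)<5: continue
        i=k[0] if first else k[-1]; j=i-1 if first else i+1
        f=col[i]/(col[i]-col[j]); P.append((u,lo+i-(f if first else -f)))
    return np.array(P)
def yaw(P,z):
    W=np.array([pix("top",u,v,z) for u,v in P]); 
    for _ in range(3):
        c=np.polyfit(W[:,1],W[:,0],1); r=W[:,0]-np.polyval(c,W[:,1]); W=W[abs(r)<2*r.std()+1e-5]
    return np.degrees(np.arctan(c[0])).round(2),round(r.std()*1e3,2)
im=arm.capture("top")["image"]
print("back",yaw(line("top",im,180,240,range(306,351),1),.052),"front",yaw(line("top",im,180,240,range(303,348),0),0))
# fence: top-edge gradient row (bright top to dark face), columns beyond channel, and rear edge
g=cv2.cvtColor(im,cv2.COLOR_RGB2GRAY).astype(float)
d=np.diff(g,axis=0)
def ext(us,ctr,w,sign,z):
    P=[]
    for u in us:
        v0=int(ctr(u)); s=sign*d[v0-w:v0+w,u]; k=s.argmax()
        ww=np.clip(s[max(k-1,0):k+2],0,None); P.append((u,v0-w+.5+(ww*np.arange(max(k-1,0),max(k-1,0)+len(ww))).sum()/ww.sum()))
    return yaw(P,z)
cf=lambda u:188+(u-297)*0.112
print("fence rear", ext(range(300,386),lambda u:180+(u-297)*.112,3,1,.005))
print("fence front",ext([*range(298,302),*range(357,388)],cf,3,-1,.04))
for n,f in(("y7",None),): pass
```

```text
back (np.float64(6.69), np.float64(0.36)) front (np.float64(7.19), np.float64(0.58))
fence rear (np.float64(7.15), np.float64(0.66))
fence front (np.float64(7.5), np.float64(0.38))
```

The channel looks about 0.4° off the fence, because my fitted jig yaw was slightly wrong. I'll seat it once more with single-point closed-finger pushes, so that the fence and the stop square it.

```bash
python3 -c "
from h import *
togo(-100,-45,110,89.3)"
```

```text
shift [ 0.1926 -0.0877  0.0555] rot [ -0.1   -0.22 -89.23]
```

```bash
python3 shift.py '[[0.193,-0.088,0.05,0,0,-89.2],[0.193,-0.088,0.05,0,0,-89.2],[0.193,-0.088,0.05,0,0,-89.2],[0.193,-0.088,0.05,0,0,-89.2],[0.193,-0.088,0.05,0,0,-89.2],[0.193,-0.088,0.05,0,0,-89.2],[0.193,-0.088,0.05,0,0,-89.2],[0.193,-0.088,0.05,0,0,-89.2],[0.193,-0.088,0.05,0,0,-89.2],[0.193,-0.088,0.05,0,0,-89.2],[0.193,-0.088,0.05,0,0,-89.2],[0.193,-0.088,0.05,0,0,-89.2]]' 0 >/dev/null; python3 -c "
from h import *
where();togo(-100,-45,35,89.3)"
```

```text
t 27.5 jig mm [-100.1  -45.1] z 115.4 F jig [0.6 0.5] -0.4 tooly jig 89.28 op 0.00039033892666698143
shift [-0.0004  0.0001  0.0804] rot [-0.01 -0.18 -0.02]
```

```bash
python3 shift.py '[[0,0,0.04,0,0,0],[0,0,0.08,0,0,0],[0,0,0.08,0,0,0],[0,0,0.08,0,0,0]]' > /dev/null; python3 ok.py && python3 shift.py '[[-0.005,0,0,0,0,0],[-0.01,0,0,0,0,0],[-0.015,0,0,0,0,0],[-0.02,0,0,0,0,0],[-0.025,0,0,0,0,0],[-0.03,0,-0.001,0,0,0],[-0.034,0,-0.001,0,0,0]]' >/dev/null && python3 ok.py && python3 shift.py '[[-0.001,0,0,0,0,0],[-0.003,0,-0.001,0,0,0],[-0.004,0,-0.001,0,0,0]]' >/dev/null && python3 ok.py && python3 shift.py '[[-0.001,0,0,0,0,0],[-0.003,0,-0.001,0,0,0],[-0.003,0,-0.001,0,0,0]]' >/dev/null && python3 ok.py && python3 shift.py '[[-0.001,0,0,0,0,0],[-0.003,0,-0.001,0,0,0],[-0.003,0,-0.001,0,0,0]]' >/dev/null && python3 ok.py
```

```text
t 27.9 jig mm [-99.6 -45.6] z 36.6 F jig [ 0.9 -0.5] 0.6 tooly jig 89.2 op 0.0005694860796158393
t 28.6 jig mm [-64.  -46.4] z 38.1 F jig [ 0.4 -0. ] 0.6 tooly jig 89.2 op 0.0004376126926066377
t 28.9 jig mm [-63.9 -46.4] z 37.8 F jig [-11.5  -0.5] 7.7 tooly jig 89.22 op 0.0005745672183472855
t 29.2 jig mm [-63.9 -46.5] z 37.9 F jig [-17.2   0. ] 10.3 tooly jig 89.24 op 0.00042982965011648355
```

```bash
python3 shift.py '[[-0.002,0,-0.001,0,0,0],[-0.003,0,-0.002,0,0,0],[-0.004,0,-0.003,0,0,0]]' >/dev/null; python3 ok.py; python3 shift.py '[[0.01,0,0,0,0,0],[0.035,0,0,0,0,0],[0.04,0,-0.05,0,0,0],[0.04,0,-0.1,0,0,0],[0.04,0,-0.1,0,0,0]]' >/dev/null;  python3 -c "
from h import *
where();togo(-6,-150,120,-0.7)"
```

```text
t 29.5 jig mm [-63.7 -46.4] z 38.2 F jig [-20.3   1. ] -0.2 tooly jig 89.24 op 0.000292408517718317
t 30.0 jig mm [-88.5 -45.4] z 150.6 F jig [ 0.7 -0.1] 1.2 tooly jig 89.22 op 0.0004917698658927021
shift [-0.0834 -0.1035  0.0317] rot [ 0.79  0.65 89.92]
```

```bash
python3 shift.py '[[-0.083,-0.103,0.03,0,0,90],[-0.083,-0.103,0.03,0,0,90],[-0.083,-0.103,0.03,0,0,90],[-0.083,-0.103,0.03,0,0,90],[-0.083,-0.103,0.03,0,0,90],[-0.083,-0.103,0.03,0,0,90],[-0.083,-0.103,0.03,0,0,90],[-0.083,-0.103,0.03,0,0,90],[-0.083,-0.103,0.03,0,0,90],[-0.083,-0.103,0.03,0,0,90],[-0.083,-0.103,0.03,0,0,90],[-0.083,-0.103,0.03,0,0,90]]' >/dev/null; python3 -c "
from h import *
where();togo(-5,-150,53,-0.7)"
```

```text
t 31.2 jig mm [ -11.9 -150.2] z 112.7 F jig [0.2 0. ] -0.2 tooly jig -0.79 op 0.0005554879915546542
shift [0.0003 0.0068 0.0597] rot [ 0.04  0.01 -0.09]
```

```bash
python3 shift.py '[[0,0.007,0.03,0,0,0],[0,0.007,0.06,0,0,0],[0,0.007,0.06,0,0,0],[0,0.007,0.06,0,0,0]]' > /dev/null; python3 ok.py && python3 shift.py '[[0.005,0,0,0,0,0],[0.01,0,0,0,0,0],[0.015,0,0,0,0,0],[0.02,0,0,0,0,0],[0.025,0,0,0,0,0],[0.03,0,0,0,0,0],[0.034,0,0,0,0,0],[0.036,0,0,0,0,0]]' >/dev/null && python3 ok.py && python3 shift.py '[[0.001,0,0,0,0,0],[0.002,0,0,0,0,0],[0.003,0,0,0,0,0]]' >/dev/null && python3 ok.py && python3 shift.py '[[0.001,0,0,0,0,0],[0.002,0,0,0,0,0],[0.002,0,0,0,0,0]]' >/dev/null && python3 ok.py
```

```text
t 31.6 jig mm [  -5.2 -150.2] z 52.9 F jig [-0.9  1.1] 0.4 tooly jig -0.75 op 0.0005565967730722664
t 32.4 jig mm [  -4.6 -114. ] z 52.9 F jig [-0.6 -6.2] 0.8 tooly jig -0.75 op 0.00045334172699506415
t 32.7 jig mm [  -4.6 -113.9] z 52.9 F jig [ -2.8 -14. ] 2.2 tooly jig -0.7 op 0.0006136453343805562
```

```bash
python3 shift.py '[[0.002,0,0,0,0,0],[0.003,0,0,0,0,0],[0.003,0,0,0,0,0]]' >/dev/null; python3 ok.py; python3 shift.py '[[-0.006,0,0,0,0,0],[-0.03,0,0,0,0,0],[-0.05,0,0,0,0,0],[-0.06,0,-0.05,0,0,0],[-0.1,0,-0.1,0,0,0],[-0.13,0,-0.12,0,0,0],[-0.13,0,-0.12,0,0,0],[-0.13,0,-0.12,0,0,0]]' >/dev/null
python3 - <<'E'
from h import *
where()
from station import arm
print(arm.job_done())
E
```

```text
t 33.0 jig mm [  -4.6 -113.4] z 53.0 F jig [ -2.8 -21.7] 2.8 tooly jig -0.66 op 0.000529785953617283
t 33.8 jig mm [  -6.1 -238.5] z 173.3 F jig [-0.8  1. ] -0.9 tooly jig -0.9 op 0.0006073763470918834
the job is handed in; nothing more can be done
None
```

I handed the job in at 33.8 s: the stop is locked with its pin dropped, and the channel met firm resistance at about 20 N against both the fence and the stop face. The marker and nozzle were not knocked in the last picture, taken before a final light seating push that moved the channel under 1 mm.

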